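Get the kiosk's receipt printer going

ROBOT

A 7-joint arm with a two-finger parallel gripper is mounted at the origin on the work surface. World frame = base frame: x ahead of the robot, y to its left, z up, the work surface at z = 0. Lengths are in m, angles in rad, forces in N, time in s.
With the tool pointing down it reaches from about 0.425 to 0.875 m from the base axis. Payload 8.4 kg.
Tool frame: the origin (TCP) lies on the centre line of the jaws, within the pads' length; the fingertips stand 19 mm ahead of it and the grasp point (between the pads) is the TCP; x points along the fingers, y is the direction in which the jaws open and shut, and the axes are right-handed (so a half turn about x gives the same grasp; the last joint's range is limited). The gripper opens to 85 mm and grips with 20 to 120 N. Pads are 22 mm wide; open, the fingers measure 114 mm over their backs; the gripper's body (76 mm by 85 mm) begins 54 mm behind the grasp point. The pads swing forward as they close: fully open they stand 13 mm farther back than shut.
Start: joints at [1.134, 0.333, 0.04, 1.465, -0.013, 1.343, -0.059], TCP at [0.215, -0.613, 0.25] pointing down, gripper open.
Joint ranges: [-2.58, 2.58], [-0.38, 2.09], [-1.3, 1.39], [0.25, 2.4], [-1.5, 4.64], [0.08, 2.09], [-2.65, 2.65]. Speed limits (rad/s): [2.22, 2.22, 2.79, 2.79, 3.14, 3.14, 3.14].

INTERFACE

Orientations are given as a unit quaternion [w, x, y, z].
In Python, from cell import env, fingers, optics, finder gives the robot as it stands. Calls block until the motion is done:
- env.move_to(position, orientation): joint-space move of the TCP to a pose.
- env.servo_line(position, ori=None, speed=0.15): straight line of the TCP; ori=None keeps the orientation; speed is the mean speed in m/s.
- env.move_joints(angles): joint-space move.
- fingers.move_gripper(opening, newtons=None): finger opening in m; newtons is the grip in N (None keeps the last); returns when the fingers have stopped.
- env.dwell(seconds).
- env.inverse_kinematics(position, orientation): joint angles nearest the present ones, or None.
- env.read_state(): the state.
- optics.snapshot(name): name is "scene" or "top" or "wrist"; returns the picture (480x640x3 uint8, red, green, blue); there is no depth.
- optics.camera_model(name): a dict with "K" (3x3 intrinsics, pixels), "k1" (the pictures are not rectified: a ray, as slopes to the right and down, at radius r is drawn at 1 + k1 r^2 times it, then the intrinsics apply), "R" (3x3) and "t" (3): a world point X has camera coordinates R X + t; the wrist camera has in their place "mount" (4x4, takes a point from camera to tool coordinates, whose origin is the TCP and whose axes are the tool frame's). Camera axes: x right, y down, z forward; pixel columns grow to the right and rows downward; lengths in m; the calibration is good to about 2 mm. A picture is of the moment at which its call begins: read the wrist's pose just before it. camera_model takes no time and is no camera call.
A pose or a line that the arm cannot do raises env.Unreachable and nothing moves.
- env.hand_in(): hands the job in, once; it reports no verdict.
Trained networks look in the newest picture that a camera, given by its name, has taken for a name from the list of things; names that differ only in an ending like _2 or _b are one class to them, and where a whole thing is asked for, a point or a joint stands for the part that bears it (a point fixed in the world has none). Each returns a list of dicts, best first, with "score" (0 to 1); they miss things now and then, are a little off and sometimes report something else, mostly with a low value. They report only what shows in the picture. A call takes as long as a camera call. They do not tell look-alikes from the thing itself.
- finder.search_frame(camera, label): "box" ([centre column, centre row, width, height] in pixels, round what is visible of it).
The state is a dict: "clock": time; "joint_pos": joint angles; "joint_vel": joint speeds; "joint_efforts": joint torques, N m; "ee_pos": TCP position; "orientation": TCP orientation; "wrist_force": force on the tool from outside, world axes, zero at the start; "moment": the same for the moment, N m; "finger_gap": finger opening in m.
Only numpy, scipy, OpenCV 4.12 (cv2) and the standard library are available. Lean on these libraries where they do the work, as an engineer would, in place of code of your own. Each camera call takes 0.05 s, during which the arm holds its last target.

TASK

Get the receipt printer ready with closed fingers, only pressing and never gripping anything: first press its raised cover down until it is fully shut, then switch on the rocker of the mains switch box by pressing its raised end right down, and last press the printer's long feed key fully down for a moment and let it come up again. Do not press the small round key, do not lift the cover further open, and leave the bottle, jar, mug and biscuit packet where they stand.

Things in the scene. Friction and masses are not known exactly. Their poses are not given: they have to be found in the camera images.
- printer: Receipt printer, black plastic, fixed to the counter: 190 mm deep (x) by 150 mm wide (y), with a black front deck 60 mm deep (local x -95 to -35 mm) whose top is 110 mm above the counter, and behind it an open paper bay under a grey hinged cover. Origin: centre of the underside; x points away from its front (the front faces the robot, turned up to 0.4 rad), z up. It stands left or right of the switch box.
- cover (a joint): Opening angle of the printer's cover in rad: 0 fully shut, starts 0.35 to 0.70, can go to 1.3. It hinges on the printer's rear edge and its free edge, towards the printer's front, stands up. A stiff hinge: it stays at any angle where it is left; its hinge takes about 0.22 N m, so 2 to 4 N pressed down 70 mm from the hinge shuts it.
- cover_hinge (a point): Middle of the cover's hinge line on the printer (fixed), 85 mm behind the printer's origin (local +x), 110 mm above the counter. Axes as the printer's; the hinge line is along its y.
- cover_edge (a point): Middle of the free front edge of the grey cover, on its upper face; moves with the cover. The cover is a slab 120 mm long from hinge to this edge, 146 mm wide, 8 mm thick; shut, its upper face is level at 118 mm above the counter and this edge is 120 mm in front of the hinge (local -x).
- cover_mid (a point): Point on the cover's upper face, 70 mm from the hinge on the middle line; moves with the cover.
- feed_key_top (a point): Centre of the top of the long feed key, a grey bar 56 mm (along the printer's y) by 18 mm on the printer's front deck, 66 mm in front of the printer's origin and 36 mm left or right of its middle (it may be on either side). Top 126 mm above the counter when up; moves down with the key.
- feed_key (a joint): Travel of the long feed key in m: 0 up, 0.005 fully down. A spring: about 1.5 N to start, 4.5 N for fully down; it comes up when released.
- round_key_top (a point): Centre of the top of the small round key, 20 mm across, grey, same height, on the other side of the front deck, 72 mm from the long key's centre. Not to be pressed.
- round_key (a joint): Travel of the round key in m: 0 up, 0.005 fully down. Same spring as the feed key.
- switch_box: Mains switch box, grey plastic, fixed to the counter: 110 mm (x) by 80 mm (y), 45 mm high, with one white rocker on its top. Origin: centre of the underside; x points away from the robot, turned up to 0.5 rad; z up.
- rocker (a joint): Angle of the rocker in rad: 0 is off (end away from the robot raised), 0.36 is fully on (that end down, the near end raised). Starts 0 to 0.04. No spring: it stays where it is left; about 1.2 N at 26 mm from its middle moves it. Its axis is the box's y, at the box's centre, 45 mm above the counter.
- rocker_far (a point): Press point on the rocker's upper face, 26 mm from its middle towards its far end (local +x). The rocker is a white slab 64 mm (x) by 36 mm (y), 12 mm thick above its axis. This point is about 61 mm above the counter when off and 52 mm when on.
- rocker_near (a point): The matching point 26 mm towards the near end (local -x): about 52 mm above the counter when off, 61 mm when on.
- juice: Bystander: yellow drink bottle, 64 mm across, 190 mm high, behind the work. Origin: centre of the underside, z up.
- sweets: Bystander: small jar, 44 mm across, 75 mm high, between printer and switch box. Origin: centre of the underside, z up.
- mug: Bystander: white mug, 80 mm across without its handle, 90 mm high, off to the left. Origin: centre of the underside, z up.
- biscuits: Bystander: red biscuit packet lying flat, 45 x 110 x 30 mm, off to the right, its long side (its y) roughly along the world's x. Origin: centre of the underside, z up.
There are look-alikes about, which are no part of the job. Of the things shaped like the printer, the black one is meant.

How it is judged:
By the outcome, as a careful person would: the job done as asked, in the order asked, and still so for the second after the job is handed in, with the robot touching nothing.
It also fails if it takes over 58 s, if anything falls off the work surface, if the arm or the gripper's body presses on something with over 40 N, if the wrist force passes 120 N, or if a joint passes its speed limit or range.

## Working session

There is one attempt and no reset: what is moved stays moved. The work goes in short steps, each a Python script; the robot and the scene stay as the last script left them, time stands still between calls to the robot, and variables do not carry over. Pictures are saved under pics/ and viewed, and the job is handed in when it is done.

```bash
ls; mkdir -p pics; cat > h.py <<'E'
import numpy as np, cv2
from cell import env, fingers, optics, finder
def save(n,im): cv2.imwrite(f'pics/{n}.png', im[:,:,::-1])
E
python3 - <<'E'
from h import *
s=env.read_state(); print(s)
for c in ("scene","top","wrist"):
    save(c+"0",optics.snapshot(c)); print(c,optics.camera_model(c))
for c in ("scene","top"):
    for l in ("printer","cover","feed_key_top","round_key_top","switch_box","rocker","sweets","juice","mug","biscuits"):
        print(c,l,[(np.round(d['box']).tolist(),round(d['score'],2)) for d in finder.search_frame(c,l)][:4])
print(env.read_state()['clock'])
E
```

```text
pics
{'clock': 0.0, 'joint_pos': array([ 1.13379999,  0.33391423,  0.0398508 ,  1.46627474, -0.01336451,
        1.34330935, -0.05848825]), 'joint_vel': array([-5.01248384e-04, -1.46126458e-05, -3.25454779e-04,  1.43451451e-03,
       -1.25933862e-03, -1.00482841e-05,  9.75899645e-04]), 'joint_efforts': array([-1.34675978e-03, -6.58562922e+01,  1.36471342e+00, -4.05559909e+01,
        1.66368362e-02,  1.24850596e-02,  7.26174312e-05]), 'ee_pos': array([ 0.21524975, -0.61286899,  0.24941709]), 'orientation': array([-0.11830896, -0.69689802, -0.11943192,  0.69718876]), 'wrist_force': array([-0.29257418, -0.43109799,  0.37013294]), 'moment': array([-0.02708654, -0.02525516, -0.01154234]), 'finger_gap': 0.08543757668441916}
scene {'K': array([[434.87191341,   0.        , 315.46214671],
       [  0.        , 434.87191341, 246.32132721],
       [  0.        ,   0.        ,   1.        ]]), 'k1': -0.004092718608649546, 'R': array([[-0.13653207,  0.99058975, -0.00953675],
       [ 0.70647404,  0.0906151 , -0.70191405],
       [-0.69444469, -0.10257124, -0.71219781]]), 't': array([ 0.02812372
[... 1718 characters left out ...]
0, 11.0, 4.0], 0.52)]
top printer [([433.0, 339.0, 73.0, 88.0], 0.73), ([418.0, 220.0, 88.0, 100.0], 0.64)]
top cover [([425.0, 205.0, 67.0, 56.0], 0.62), ([437.0, 330.0, 67.0, 56.0], 0.61)]
top feed_key_top [([399.0, 238.0, 26.0, 17.0], 0.52), ([424.0, 204.0, 69.0, 54.0], 0.16)]
top round_key_top [([427.0, 247.0, 15.0, 17.0], 0.43)]
top switch_box [([243.0, 221.0, 34.0, 42.0], 0.9)]
top rocker [([240.0, 218.0, 15.0, 29.0], 0.73)]
top sweets [([328.0, 232.0, 16.0, 21.0], 0.71)]
top juice [([328.0, 127.0, 29.0, 44.0], 0.79), ([330.0, 234.0, 20.0, 20.0], 0.6)]
top mug [([158.0, 252.0, 41.0, 48.0], 0.84)]
top biscuits [([488.0, 216.0, 46.0, 25.0], 0.88), ([424.0, 203.0, 67.0, 58.0], 0.34)]
1.15
```

```bash
python3 - <<'E'
import cv2
for c in ('scene0','top0'):
    im=cv2.imread(f'pics/{c}.png')
    if c=='scene0': cr=im[120:400,120:460]
    else: cr=im[90:390,180:540]
    cv2.imwrite(f'pics/{c}_c.png',cv2.resize(cr,None,fx=2.2,fy=2.0 if 0 else 2.0*1.0,interpolation=cv2.INTER_CUBIC) if 0 else cv2.resize(cr,None,fx=2,fy=2,interpolation=cv2.INTER_CUBIC))
E
```

```text
(no output)
```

View pics/scene0.png

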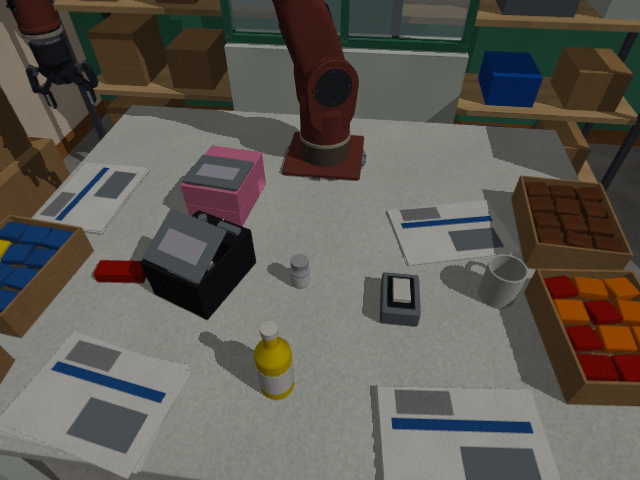

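View pics/top0.png

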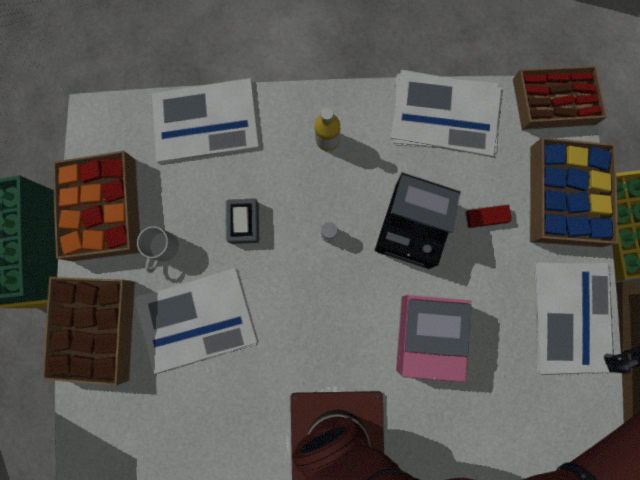

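View pics/top0_c.png

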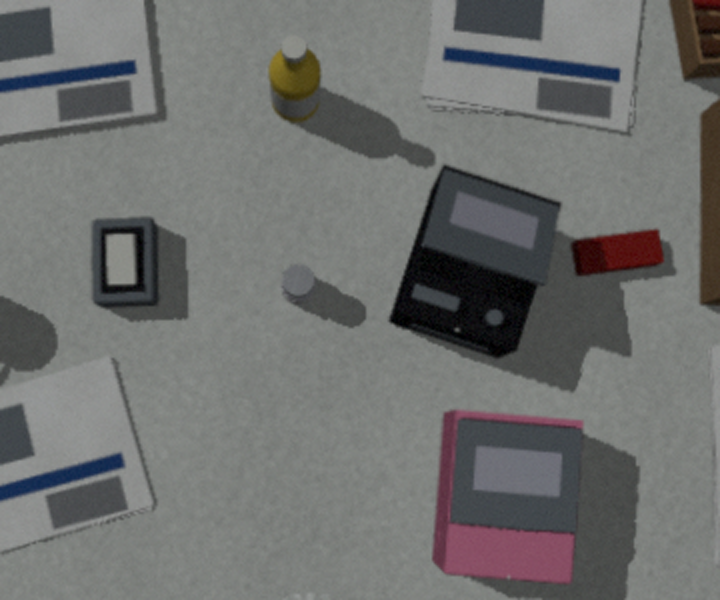

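View pics/scene0_c.png

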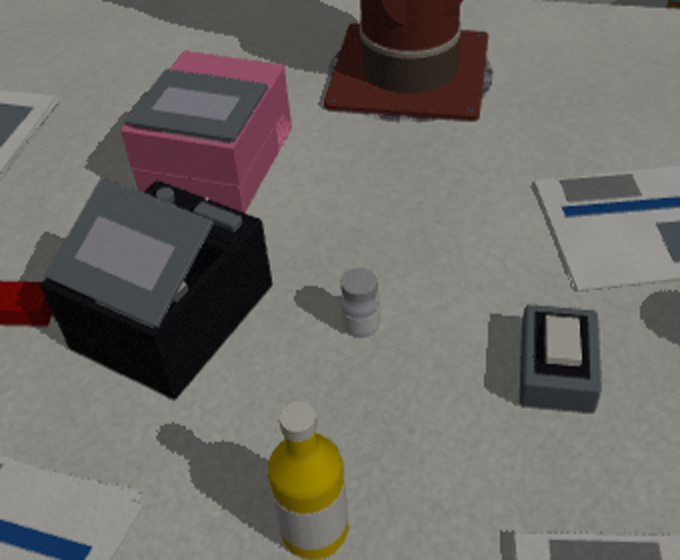

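The scene view shows the black printer near (200,265), with its cover raised, and the pink look-alike near (223,185). In the top view the feed key is at (398,239), the round key at (427,248) and the switch box at (243,221). Next I'll fit the poses from both views.

```bash
cat >> h.py <<'E'
def project(c,X,m=None):
    m=m or optics.camera_model(c); X=np.atleast_2d(X)
    P=X@m['R'].T+m['t']; s=P[:,:2]/P[:,2:]
    s=s*(1+m['k1']*(s**2).sum(1,keepdims=True))
    return s@m['K'][:2,:2].T+m['K'][:2,2]
def rz(a): return np.array([[np.cos(a),-np.sin(a),0],[np.sin(a),np.cos(a),0],[0,0,1]])
def prt(p): # x,y,yaw,theta
    x,y,a,th=p[:4]
    c,s=np.cos(th),np.sin(th)
    def cov(r,yy,n=.008): # r from hinge, n above
        return [.085-r*c+n*s*1, yy, .110+r*s+n*c]
    return {'feed':[-.066,.036,.126],'round':[-.066,-.036,.126],
     'hl':cov(0,.073),'hr':cov(0,-.073),'fl':cov(.12,.073),'fr':cov(.12,-.073),'edge':cov(.12,0),'mid':cov(.07,0),
     'rearbot_l':[.095,.075,0],'deck_fl':[-.095,.075,.110],'deck_fr':[-.095,-.075,.110]}
def tow(d,p,z=0): return {k:rz(p[2])@np.array(v)+[p[0],p[1],z] for k,v in d.items()}
def sw(q): 
    return {'c1':[.055,.04,.045],'c2':[.055,-.04,.045],'c3':[-.055,-.04,.045],'c4':[-.055,.04,.045]}
E
cat > fit.py <<'E'
from h import *
from scipy.optimize import least_squares
ob={'top':{'feed':(398,239),'round':(427,248.5),'fl':(390.5,213),'fr':(453,232),'hl':(402.5,174),'hr':(460.5,191.5)},
 'scene':{'feed':(229,227),'round':(203,217.5),'hl':(201.5,281),'hr':(143,260.5),'fl':(226.5,234),'fr':(173.5,210),'rearbot_l':(207,318.5)}}
M={c:optics.camera_model(c) for c in ob}
def res(p,det=False,z=True):
    w=tow(prt(p),p,p[4]); out=[]
    for c in ob:
        for k,v in ob[c].items():
            r=project(c,w[k],M[c])[0]-v
            if det: print(c,k,r.round(1))
            out+=list(r)
    out.append(p[4]*0)
    return np.array(out)
f=least_squares(res,[.5,-.2,-.3,.5,0],loss='soft_l1'); print(f.x.round(4)); res(f.x,True)
w=tow(prt(f.x),f.x); print({k:v.round(3).tolist() for k,v in w.items()})
o2={'top':{'c1':(227,200),'c2':(257,199),'c3':(258.5,241.5),'c4':(228,242)},
 'scene':{'c1':(418.5,314),'c2':(383,313)}}
E
python3 fit.py
python3 - <<'E'
import cv2
im=cv2.imread('pics/top0.png');a=cv2.resize(im[185:255,215:275],None,fx=6,fy=6,interpolation=cv2.INTER_CUBIC)
im=cv2.imread('pics/scene0.png');b=cv2.resize(im[265:335,370:430],None,fx=6,fy=6,interpolation=cv2.INTER_CUBIC)
cv2.imwrite('pics/sw.png',cv2.hconcat([a,b]))
E
```

```text
[ 0.532  -0.2108 -0.345   0.4251 -0.0056]
top feed [-0.5 -0. ]
top round [-0.2 -0. ]
top fl [-0.4 -0. ]
top fr [-1.6  0.7]
top hl [-1.5  0.5]
top hr [-1.6  1.5]
scene feed [-1.1  0.1]
scene round [-1.3 -0.3]
scene hl [-3.7  2.9]
scene hr [-1.2 -1.4]
scene fl [ 0.3 -2.6]
scene fr [-2.4  0.1]
scene rearbot_l [0.7 3. ]
{'feed': [0.482, -0.155, 0.126], 'round': [0.458, -0.222, 0.126], 'hl': [0.64, -0.172, 0.117], 'hr': [0.59, -0.309, 0.117], 'fl': [0.537, -0.135, 0.167], 'fr': [0.488, -0.272, 0.167], 'edge': [0.512, -0.204, 0.167], 'mid': [0.555, -0.219, 0.146], 'rearbot_l': [0.647, -0.172, 0.0], 'deck_fl': [0.468, -0.108, 0.11], 'deck_fr': [0.417, -0.249, 0.11]}
```

View pics/sw.png

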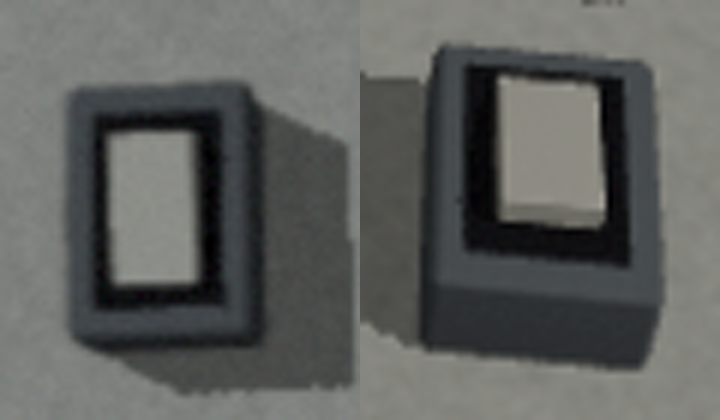

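```bash
cat >> h.py <<'E'
from scipy.spatial.transform import Rotation as Ro
def ori(a):
    R=rz(a)@np.array([[0,0,1],[0,1,0],[-1,0,0]]).astype(float)
    q=Ro.from_matrix(R).as_quat(); return np.array([q[3],q[0],q[1],q[2]])
def wcam(s):
    m=optics.camera_model('wrist'); q=s['orientation']; R=Ro.from_quat([q[1],q[2],q[3],q[0]]).as_matrix()
    T=np.eye(4);T[:3,:3]=R;T[:3,3]=s['ee_pos'];W=np.linalg.inv(T@m['mount'])
    return dict(K=m['K'],k1=m['k1'],R=W[:3,:3],t=W[:3,3])
def st(): 
    s=env.read_state(); return round(s['clock'],2),s['ee_pos'].round(4).tolist(),s['wrist_force'].round(1).tolist()
PR=[0.532,-0.2108,-0.345,0.4251]
E
cat > fit2.py <<'E'
from h import *
from scipy.optimize import least_squares
ob={'top':{'c1':(226.7,199.7),'c2':(256.2,198.8),'c3':(258.3,240.5),'c4':(227,240.8)},
 'scene':{'c3':(383.3,273),'c4':(418.3,275.8),'c1':(420.3,315.5),'c2':(381.2,312.5)}}
M={c:optics.camera_model(c) for c in ob}
def res(p,det=False):
    w=tow(sw(0),p,p[3]); out=[]
    for c in ob:
        for k,v in ob[c].items():
            r=project(c,w[k],M[c])[0]-v
            if det: print(c,k,r.round(1))
            out+=list(r)
    return np.array(out)
f=least_squares(res,[.6,.2,0,0],loss='soft_l1'); print(f.x.round(4)); res(f.x,True)
E
python3 fit2.py
python3 - <<'E'
from h import *
fingers.move_gripper(0.0); print(st(), env.read_state()['finger_gap'])
w=tow(prt(PR),PR)
p=w['mid'].copy(); p[2]=.36; p[:2]-= .03*np.array([np.cos(PR[2]),np.sin(PR[2])])
print(env.inverse_kinematics(p,ori(PR[2])))
env.move_to(p,ori(PR[2])); s=env.read_state(); print(st())
im=optics.snapshot('wrist'); m=wcam(s); np.save('w1.npy',np.array([m],dtype=object),allow_pickle=True)
save('w1raw',im)
for k in ('cover','feed_key_top','round_key_top'): print(k,[(np.round(d['box']).tolist(),round(d['score'],2)) for d in finder.search_frame('wrist',k)][:3])
im=im.copy()
for k,v in w.items():
    u=project('',v,m)[0]; print(k,u.round(1)); cv2.circle(im,tuple(int(t) for t in u),3,(255,0,0),1)
save('w1',im)
E
```

```text
[ 0.5527  0.2293  0.0131 -0.0068]
top c1 [-1.3 -0.1]
top c2 [-0.  -0.6]
top c3 [-1.4  0.2]
top c4 [-1.2  1.1]
scene c3 [-1.9 -0.6]
scene c4 [-0.4 -0.2]
scene c1 [-0.2  1. ]
scene c2 [-0.8  0.2]
(1.92, [0.2154, -0.6132, 0.2503], [0.5, 0.6, 0.4]) 0.00018768298405441502
[ 0.74166546  0.16465629 -0.50796733  1.47004287  0.07988747  1.52751501
  1.46179698]
(3.81, [0.5265, -0.2101, 0.3597], [0.0, -1.2, 0.2])
cover [([158.0, 12.0, 90.0, 24.0], 0.7), ([632.0, 84.0, 17.0, 94.0], 0.66), ([316.0, 236.0, 177.0, 106.0], 0.64)]
feed_key_top [([355.0, 132.0, 65.0, 20.0], 0.91)]
round_key_top [([276.0, 132.0, 20.0, 21.0], 0.57), ([316.0, 238.0, 174.0, 104.0], 0.32)]
feed [354.8 129.1]
round [273.7 129.3]
hl [385.8 284.4]
hr [243.3 284.6]
fl [403.3 187.4]
fr [225.6 187.8]
edge [314.4 187.5]
mid [314.5 233.3]
rearbot_l [371.5 251.7]
deck_fl [396.5  96. ]
deck_fr [231.9  96.4]
```

View pics/w1.png

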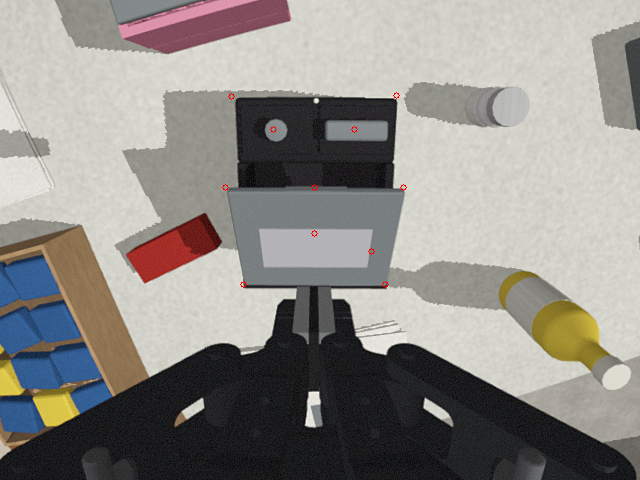

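The wrist picture confirms the fit: the feed key is at (355,132) against 354.8,129 predicted, and the cover edge agrees within 1–2 px. Now pressing the cover.

```bash
cat >> h.py <<'E'
PR=[0.532+.002*np.cos(-.345),-0.2108+.002*np.sin(-.345),-0.345,0.4251]
SW=[0.5527,0.2293,0.0131]
def loc(P,v): return rz(P[2])@np.array(v)+[P[0],P[1],0]
def press(xy,z0,zmin,fstop,step=.003,speed=.03,zneed=9):
    q=env.read_state()
    b=q['wrist_force'][2]; z=z0
    while z>zmin:
        z=max(z-step,zmin); env.servo_line([xy[0],xy[1],z],speed=speed)
        s=env.read_state(); f=s['wrist_force']
        print(round(s['clock'],2),round(z,4),s['ee_pos'].round(4),f.round(1))
        if f[2]-b>fstop and z<zneed: break
    return s
E
python3 - <<'E'
from h import *
p=loc(PR,[0.0,0,0.20])
env.move_to(p,ori(PR[2])); print(st())
press(p,.195,.134,14,step=.004,speed=.04,zneed=.142)
save('sc1',optics.snapshot('scene'))
E
```

```text
(4.69, [0.5346, -0.2118, 0.2014], [-0.1, -0.8, 1.0])
5.07 0.191 [ 0.534  -0.2116  0.1914] [0.4 0.6 0.2]
5.32 0.187 [ 0.5337 -0.2114  0.1868] [ 0.  -0.3 -0.1]
5.57 0.183 [ 0.5338 -0.2115  0.1828] [-0.9  0.4  0.4]
5.82 0.179 [ 0.5338 -0.2114  0.1787] [0.2 0.7 1. ]
6.07 0.175 [ 0.5337 -0.2115  0.1747] [-0.5 -0.3 -0.4]
6.32 0.171 [ 0.5337 -0.2114  0.1706] [-0.1 -0.2 -0.4]
6.57 0.167 [ 0.5337 -0.2114  0.1666] [ 0.2 -0.1 -0.1]
6.82 0.163 [ 0.5337 -0.2114  0.1627] [ 0.2 -0.   0.1]
7.07 0.159 [ 0.5337 -0.2114  0.1587] [1.1 0.3 0.8]
7.32 0.155 [ 0.5337 -0.2114  0.1547] [-0.9 -0.5 -0.7]
7.57 0.151 [ 0.5337 -0.2115  0.1507] [0.9 0.5 0. ]
7.82 0.147 [ 0.5337 -0.2114  0.1467] [-0.4 -0.1 -0.2]
8.07 0.143 [ 0.5337 -0.2114  0.1427] [-0.3  1.  -0.2]
8.32 0.139 [ 0.5337 -0.2114  0.1387] [-0.1  0.1  0.5]
8.57 0.135 [ 0.5343 -0.2116  0.1369] [-6.6  1.4 19. ]
```

```bash
python3 - <<'E'
from h import *
im=cv2.imread('pics/sc1.png'); cv2.imwrite('pics/sc1c.png',cv2.resize(im[100:340,100:330],None,fx=2.5,fy=2.5))
env.dwell(.1); print(st()); save('tp1',optics.snapshot('top')); save('w2',optics.snapshot('wrist'))
E
```

```text
(8.72, [0.5342, -0.2116, 0.1369], [-6.7, 2.9, 18.3])
```

View pics/sc1c.png

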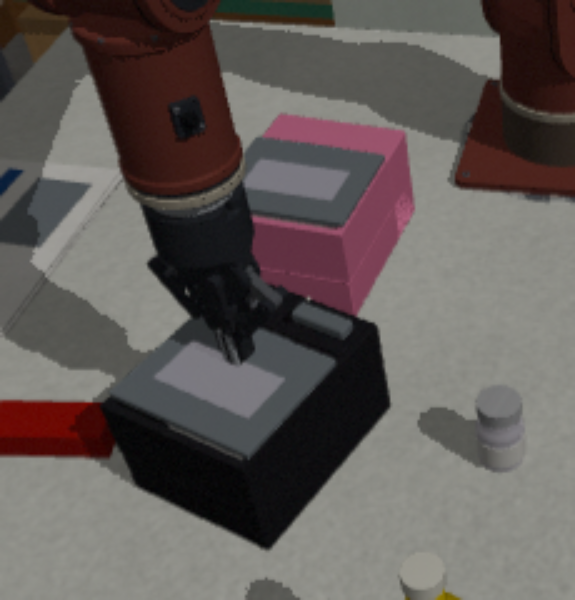

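View pics/w2.png

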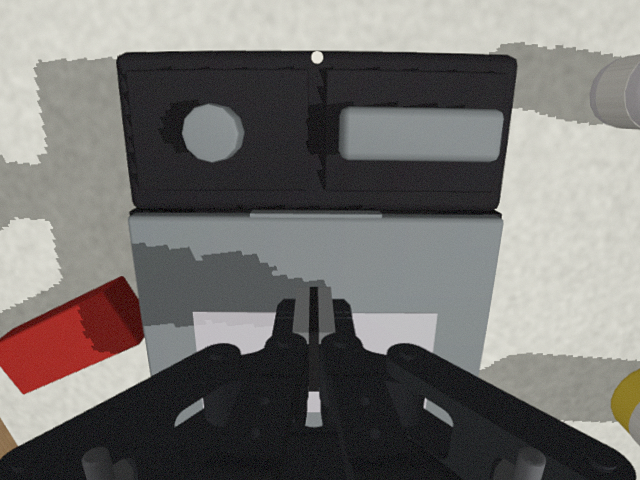

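The cover is shut: the wrist view shows its slab lying flush against the deck, and contact came at tip z≈0.118 with 19 N. The feed key is at about (421,134) in that view. Next is the switch box.

```bash
cat >> h.py <<'E'
def back(uv,m,z):
    s=cv2.undistortPoints(np.array([[uv]],float),m['K'],np.array([m['k1'],0,0,0.]))[0,0]
    d=m['R'].T@np.array([s[0],s[1],1]); c=-m['R'].T@m['t']
    return c+d*(z-c[2])/d[2]
E
python3 - <<'E'
from h import *
s=env.read_state(); m=wcam(s)
for uv in ((421,134),(212,132)): print(back(uv,m,.126).round(4))
print(loc(PR,[-.066,.036,.126]),loc(PR,[-.066,-.036,.126]))
p=s['ee_pos'].copy(); p[2]=.25; env.servo_line(p,speed=.2); print(st())
p=loc(SW,[-.02,0,.25]); env.move_to(p,ori(SW[2])); s=env.read_state(); print(st())
im=optics.snapshot('wrist').copy(); m=wcam(s); save('w3raw',im)
for k in ('rocker','switch_box','rocker_far'): print(k,[(np.round(d['box']).tolist(),round(d['score'],2)) for d in finder.search_frame('wrist',k)][:3])
for v in ([.055,.04,.045],[.055,-.04,.045],[-.055,-.04,.045],[-.055,.04,.045],[.026,0,.061],[-.026,0,.052]):
    u=project('',loc(SW,v),m)[0]; print(u.round(1)); cv2.circle(im,tuple(int(t) for t in u),3,(255,0,0),1)
save('w3',im); save('tp2',optics.snapshot('top'))
E
```

```text
[ 0.4834 -0.1542  0.126 ]
[ 0.4589 -0.2202  0.126 ]
[ 0.48394625 -0.1552767   0.126     ] [ 0.45959609 -0.22303413  0.126     ]
(9.54, [0.5337, -0.2115, 0.2485], [-0.2, 0.0, -0.5])
(11.16, [0.5335, 0.2273, 0.2497], [0.4, 0.5, 0.2])
rocker [([317.0, 227.0, 42.0, 71.0], 0.59)]
switch_box [([318.0, 221.0, 95.0, 126.0], 0.73)]
rocker_far [([315.0, 229.0, 38.0, 72.0], 0.62)]
[359.5 282. ]
[272.1 282.2]
[267.7 161. ]
[363.6 160.7]
[315.9 258.7]
[315.8 196.6]
```

View pics/w3.png

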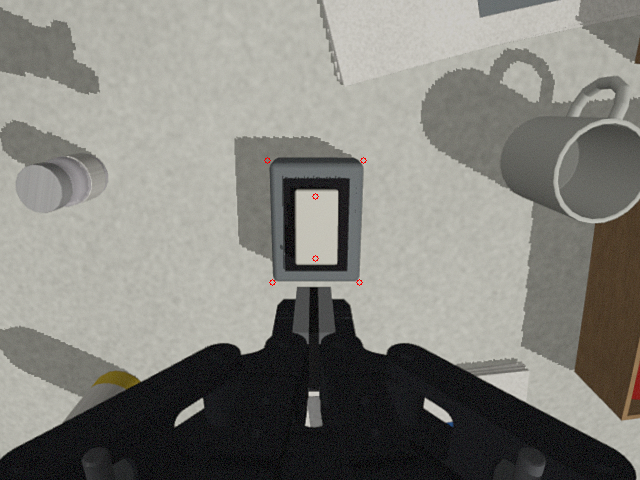

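View pics/tp2.png

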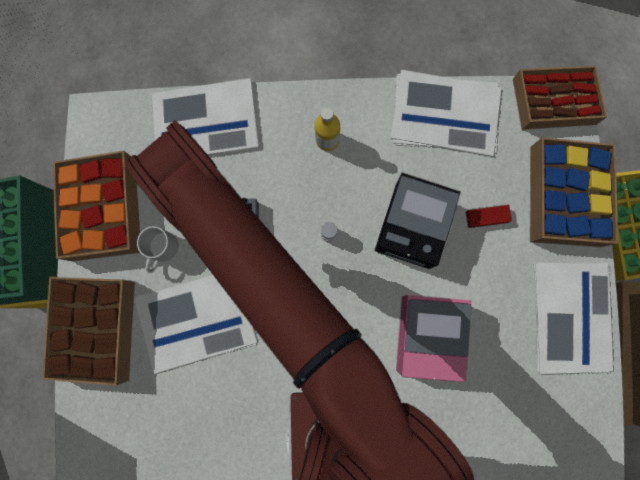

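The switch box matches the fit within about 2 px, with the rocker centred at (317,227). The top view shows the cover shut. Pressing the rocker's far end now.

```bash
python3 - <<'E'
from h import *
p=loc(SW,[.028,-.0005,.12]); env.move_to(p,ori(SW[2])); p[2]=.09;env.servo_line(p,speed=.06);print(st())
press(p,.09,.066,14,step=.003,speed=.04)
env.dwell(.1);print(st())
save('w4',optics.snapshot('wrist')); save('sc2',optics.snapshot('scene'))
E
python3 -c "
import cv2
im=cv2.imread('pics/sc2.png'); cv2.imwrite('pics/sc2c.png',cv2.resize(im[220:350,320:480],None,fx=4,fy=4))"
```

```text
(12.67, [0.5806, 0.2293, 0.0899], [-0.3, 0.4, 1.3])
12.92 0.087 [0.5807 0.2292 0.087 ] [-0.1 -0.1 -0.2]
13.17 0.084 [0.5806 0.2291 0.0838] [-0.2  0.1  0.7]
13.42 0.081 [0.5806 0.2291 0.0808] [-0.4  0.4  0.6]
13.67 0.078 [0.5806 0.2291 0.0778] [-0.2  0.6 -0.1]
13.92 0.075 [0.5807 0.2291 0.0749] [-0.   0.9  0.7]
14.17 0.072 [0.5814 0.2292 0.0724] [3.6 0.  3.4]
14.42 0.069 [0.5817 0.2294 0.0716] [-4.  -4.7 25.4]
(14.52, [0.5816, 0.2294, 0.0716], [-4.6, -5.4, 24.6])
```

View pics/w4.png

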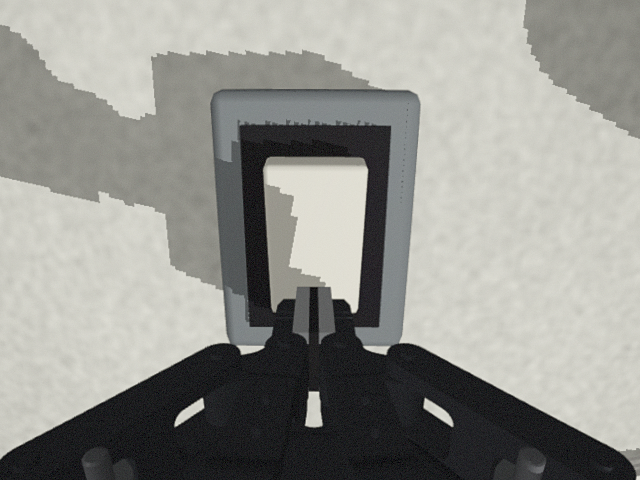

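View pics/sc2c.png

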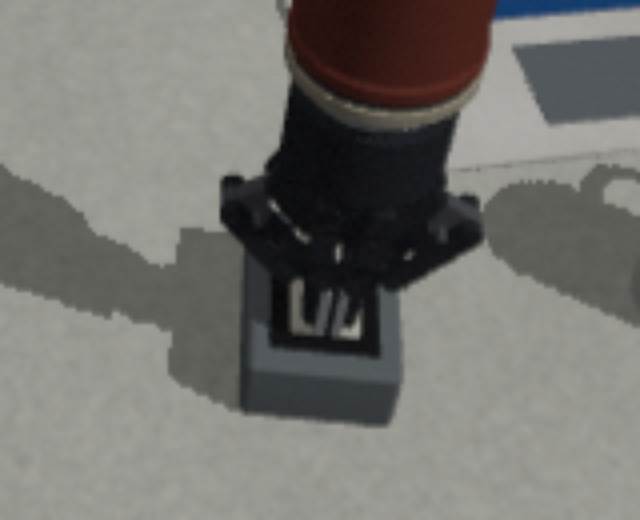

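The rocker reached a hard stop: 25 N with the tip at z≈0.0526, and the near end now stands raised. Retreating, checking it, then moving to the feed key.

```bash
python3 - <<'E'
from h import *
p=env.read_state()['ee_pos'].copy(); p[2]=.22; env.servo_line(p,speed=.2)
p=loc(SW,[-.02,0,.25]); env.move_to(p,ori(SW[2])); save('w5',optics.snapshot('wrist')); print(st())
k=np.array([.4836,-.1545,.25]); env.move_to(k,ori(PR[2])); 
k[2]=.165; env.servo_line(k,speed=.1); print(st())
s=env.read_state(); im=optics.snapshot('wrist'); save('w6',im); save('sc3',optics.snapshot('scene'))
E
python3 -c "
import cv2
a=cv2.imread('pics/w5.png')[130:310,220:420]
b=cv2.imread('pics/w3raw.png')[130:310,220:420]
c=cv2.imread('pics/sc3.png')[130:340,100:330]
f=lambda i,h:cv2.resize(i,(int(i.shape[1]*h/i.shape[0]),h))
cv2.imwrite('pics/cmp.png',cv2.hconcat([f(b,230),f(a,230),f(c,230)]))"
```

```text
(15.92, [0.5326, 0.2283, 0.2489], [0.5, -0.9, -0.8])
(18.36, [0.484, -0.1545, 0.1656], [0.1, -0.2, -0.1])
```

View pics/cmp.png

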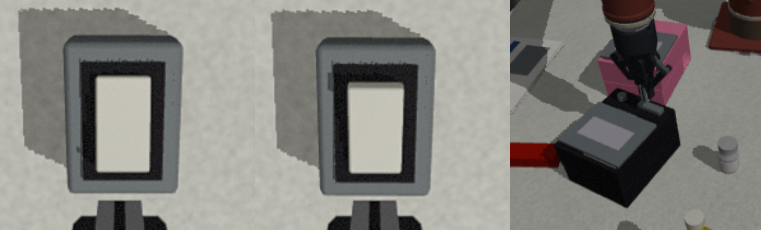

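View pics/w6.png

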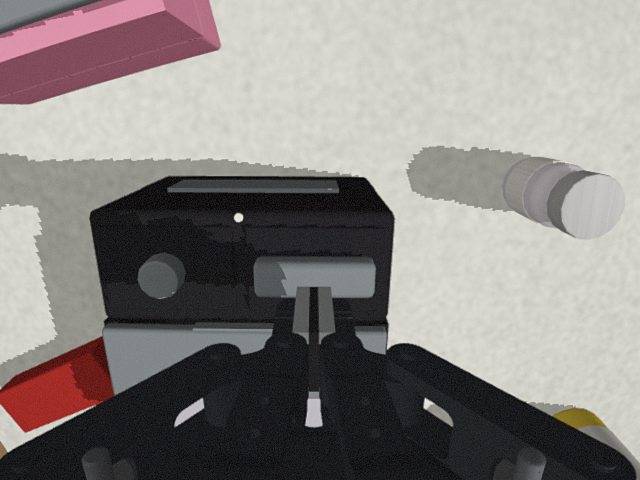

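The rocker is flipped, with its near end raised (compare the two crops). In the wrist view the fingers are centred over the feed key at (315,277). Pressing the key.

```bash
python3 - <<'E'
from h import *
k=np.array([.4836,-.1545,.15])
env.servo_line(k,speed=.05)
press(k,.15,.134,9,step=.002,speed=.03)
env.dwell(.4); print(st()); im=optics.snapshot('wrist'); save('w7',im)
k[2]=.25; env.servo_line(k,speed=.12); env.dwell(.2); print(st())
k[2]=.30; k[:2]=loc(PR,[-.04,0,0])[:2]; env.move_to(k,ori(PR[2]));env.dwell(.2); print(st())
s=env.read_state(); save('w8',optics.snapshot('wrist')); save('sc4',optics.snapshot('scene'));save('tp4',optics.snapshot('top'))
E
```

```text
19.16 0.148 [ 0.4836 -0.1545  0.148 ] [-0.7 -0.2  0.3]
19.41 0.146 [ 0.4835 -0.1545  0.1459] [-0.5  0.7 -1. ]
19.66 0.144 [ 0.4838 -0.1546  0.1441] [0.7 0.6 1.8]
19.91 0.142 [ 0.4838 -0.1545  0.1422] [ 1.1 -0.5  2.8]
20.16 0.14 [ 0.4839 -0.1546  0.1402] [ 0.7 -0.5  5.6]
20.41 0.138 [ 0.484  -0.1546  0.1397] [-8.5  1.5 26.2]
(20.81, [0.484, -0.1545, 0.1397], [-8.9, 0.8, 25.7])
(22.14, [0.4833, -0.1544, 0.2494], [0.6, -0.2, 0.1])
(22.72, [0.4958, -0.1969, 0.2992], [-0.9, 0.0, 0.4])
```

View pics/w7.png

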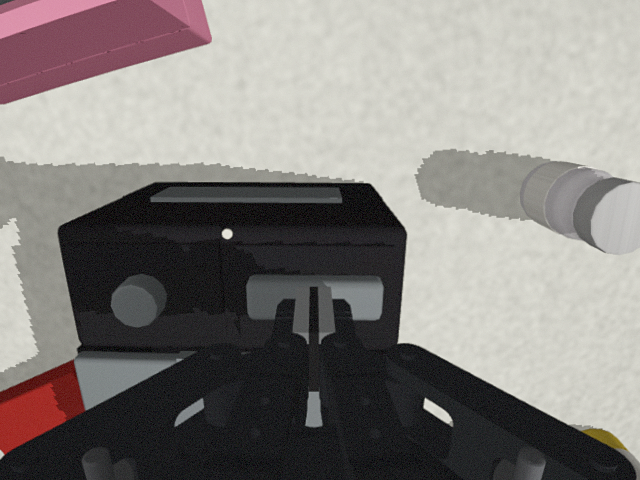

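View pics/w8.png

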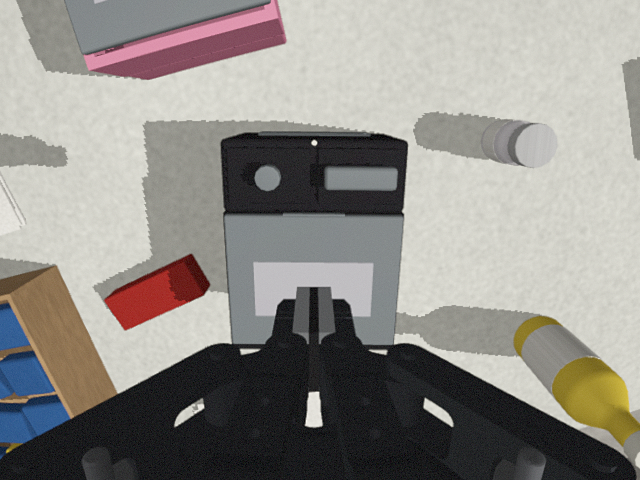

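View pics/sc4.png

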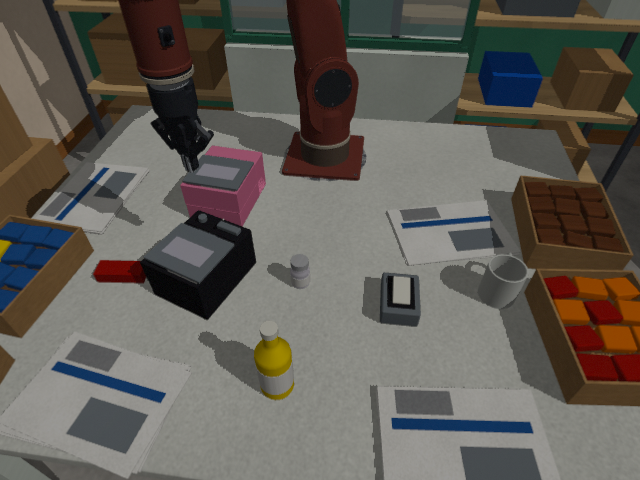

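```bash
python3 - <<'E'
from h import *
env.hand_in(); print(st())
E
```

```text
the job is handed in; nothing more can be done
the job is handed in; nothing more can be done
```

I did the three presses in the order asked, with closed fingers and no gripping, and handed the job in at about 23 s on the robot's clock. No verdict was reported.

- **Cover:** pressed down to a hard stop with about 19 N and the fingertips at 118 mm, which is the shut height. The later wrist and scene pictures still show it flush. The few newtons expected while it was closing did not show in the wrist force; only the final stop did.
- **Rocker:** far end pressed down to a hard stop with about 25 N and the fingertips at about 52.6 mm, against the stated 52 mm. Wrist pictures from before and after show it tipped over, with the near end now raised.
- **Feed key:** contact at about 145 mm TCP height. I pressed it about 5 mm to a hard stop with about 26 N, held it 0.4 s, then released it. The final wrist picture looks like the key is up again, but I did not measure its height.
- **Everything else:** the round key was not touched. The bottle, jar, mug and biscuit packet look unmoved in the last scene picture. The robot ended clear above the printer with about zero wrist force.

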